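# Turn the block on the saw board and hold the guard open

### The arm

A 6-joint arm with a two-finger parallel gripper is mounted at the origin on the work surface. World frame = base frame: x ahead of the robot, y to its left, z up, the work surface at z = 0. Lengths are in m, angles in rad, forces in N, time in s.
With the tool pointing down it reaches from about 0.375 to 0.9 m from the base axis. Payload 3.1 kg.
Tool frame: the origin (TCP) lies where the fingers leave the gripper's body, on its centre line; the fingertips stand 70 mm ahead of it and the grasp point (between the pads) lies 51 mm ahead of it; z points along the fingers, y is the line along which they close (so a half turn about z gives the same grasp; the last joint's range is limited). The gripper opens to 87 mm and grips with 3 to 60 N. Pads are 19 mm wide; open, the fingers measure 117 mm over their backs; the gripper's body (75 mm by 190 mm) begins 51 mm behind the grasp point.
Start: joints at [-1.504, 0.527, 1.433, -0, 1.181, -0.178], TCP at [0.152, -0.606, 0.292] pointing down, gripper open.
Joint ranges: [-3.08, 3.08], [-0.75, 2.2], [0.22, 2.44], [-1.43, 4.57], [0, 2.65], [-2.85, 2.85]. Speed limits (rad/s): [2.79, 2.79, 3.14, 3.14, 3.14, 3.14].

### API

Orientations are given as a rotation vector (axis times angle).
In Python, from cell import robot, cams gives the robot as it stands. The module is installed in compiled form; this text tells all that it offers.
- The arm moves only by the tool servo_tool, never from a script. Its argument "series" is text: rows parted by semicolons, each of 7 numbers parted by spaces: the shift along the tool's x, y, z normalised to -1 to 1, where 1 is 0.08 m, then the turn, a rotation vector about the tool's x, y, z normalised to -1 to 1, where 1 is pi rad, then the finger opening in mm, from 0 to 87. A call has exactly 8 rows; each row shifts and turns the commanded pose from where the row before left it, along the tool's axes as they then stand; what a row does not reach is not made up. A row lasts 1/10 s, in which the tool goes at most 50 mm and 8.59 degrees, less where a joint would pass 70% of its speed; a pose out of reach is approached as far as the arm can. A call with a number of a shift or a turn outside -1 to 1 is refused whole. A call with a gripper value outside its range is refused whole. The fingers move at their own pace and stop on an object; "squeeze" is the grip in N (left out, the last holds). Time passes only in rows, so rows that do not move let the fingers close, or fill a call up. It gives the time, the measured TCP pose, the force, the opening and the grip force at its end, in the units of the state.
- robot.get_state(): the state, without advancing time (a new reading comes with each control period).
- cams.read_camera(name): name is "side" or "top" or "wrist"; returns a dict with "frame" (384x512x3 uint8, blue, green, red), "mtx" (3x3 intrinsics, pixels), "origin" and "attitude" of the camera in the world; the wrist camera has in their place "tool_from_camera" (4x4, takes a point from camera to tool coordinates, whose origin is the TCP and whose axes are the flange's). Camera axes: x right, y up, looking along -z (the intrinsics and any distortion apply to the point x, -y, -z); pixel columns grow to the right and rows downward; lengths in m; the calibration is good to about 2 mm. A picture is of the moment at which its call begins: read the wrist's pose just before it. There is no depth.
- robot.hand_in(): hands the job in; it is judged then, once.
Trained networks look in the newest picture that a camera, given by its name, has taken for a name from the list of things; names that differ only in an ending like _2 or _b are one class to them, and where a whole thing is asked for, a point or a joint stands for the part that bears it (a point fixed in the world has none). Each returns a list of dicts, best first, with "confidence" (0 to 1); they miss things now and then, are a little off and sometimes report something else, mostly with a low value. They report only what shows in the picture. A call takes as long as a camera call. They do not tell look-alikes from the thing itself.
- cams.recognise(camera, name): "extent" ([left, top, width, height] in pixels, round what is visible of it).
The state is a dict: "time": time; "q": joint angles; "dq": joint speeds; "effort": joint torques, N m; "eef_pos": TCP position; "eef_rot": TCP orientation; "ft_force": force on the tool from outside, world axes, zero at the start; "torque": the same for the moment, N m; "gripper_width": finger opening in m; "grip_force": force on a finger pad.
Only numpy, scipy, OpenCV 4.12 (cv2) and the standard library are available. Lean on these libraries where they do the work, as an engineer would, in place of code of your own. Each camera call takes 0.05 s, during which the arm holds its last target. There are 200 camera calls.

### The job

Give the block on the saw board a quarter turn so that its plain end (the one without the step) sits flat and flush against the upright face of the bent steel bracket, wholly on it, and let go of it. Then lift the sprung saw guard by its handle bar and hold it still, 50 degrees open, so that the blade can be lined up: finish while still holding it there, with the block left seated. Leave the tape measure and the offcut where they are.

Things in the scene. Friction and masses are not known exactly. Their poses are not given: they have to be found in the camera images.
- station: Saw board fixed on the bench: brown wooden board 280 (x) x 440 (y) x 18 mm high, level. Origin: centre of its underside, on the bench. Its x axis points away from the robot at yaw 0, y to the left. On its right half (y = -110) stands the bent steel bracket, on its left half (y = +110) a saw blade under the hinged guard. Behind the guard's hinge, at x = 107 to 137, y = 45 to 175, is a grey motor hood that rises 50 mm above the board.
- stop (a point): Middle of the foot of the bracket's upright face, at the board's top (18 mm above the bench), 60 mm in x and -110 mm in y from the station's origin. The face looks to the station's -x, is 150 mm wide along y and 45 mm high; the upright leg is 4 mm thick and its foot lies behind it. Axes as the station's.
- block: Loose pale wooden block 100 (x) x 50 (y) x 40 mm high, about 0.12 kg, lying on the saw board in front of the bracket, one of its long sides roughly facing the bracket. Origin: centre of its underside. A step is sawn out of the top of its -x end (22 mm long, the upper 20 mm of the height gone); its +x end is plain and full height. It starts with its +x axis pointing roughly to the station's -y, so it wants about a quarter turn counter-clockwise seen from above.
- plain_end (a point): Middle of the lower edge of the block's plain end, 50 mm along x from the block's origin. Block's axes.
- guard (a joint): Opening angle of the guard in rad: 0 shut (its top level), grows as the handle is lifted, stop at 1.5; 50 degrees = 0.873. A spring and the guard's weight (about 0.3 kg) shut it from any angle; lifting takes about 2 to 4 N at the handle. The guard is a bare-metal cover 130 long from the hinge towards the station's -x, 100 wide, with side skirts 45 mm deep and a front skirt 20 mm deep below its top.
- guard_hinge (a point): Middle of the guard's hinge line, at 80, 110, 78 mm from the station's origin. The hinge line runs along the station's y; the handle lies to the station's -x of it and swings up and over towards +x.
- guard_grip (a point): Middle of the guard's handle: a round black bar 12 mm in diameter, along the station's y, 96 mm long between its two arms with the axis 185 mm from the hinge line and 55 mm clear in front of the guard's edge (its axis). Shut, its axis is 78 mm above the bench. The bar turns in the fingers as the guard swings.
- tape: Bystander: yellow tape measure, about 75 x 70 x 32 mm, on the bench left of the saw board. Origin: on its underside, under the round part.
- offcut: Bystander: pale wooden slat 140 x 45 x 18 mm on the bench right of the saw board. Origin: centre of its underside.
Things that resemble listed ones, but are neither listed nor needed, are in the scene too. Leave any red look-alike of the block alone.

How it is judged:
On the way, in this order (a step that is already met when the one before it is completed fails the run):
1. the block has been turned, its plain end is flush on the bracket, and it has been let go (x of plain_end in the frame of stop between -0.004 and 0.004 m and y of plain_end in the frame of stop between -0.05 and 0.05 m and z of plain_end in the frame of stop between -0.004 and 0.005 m and angle between the x axis of block and the x axis of station, either way round below 0.07 rad and angle between block's own z axis and vertical below 0.05 rad and contact force between the fingers and block below 0.1 N), for 0.2 s.
2. the guard is lifted off its rest by its handle, held in the fingers (value of joint guard above 0.2 rad and contact force between the fingers and guard above 0.5 N), for 0.1 s.
At the end, for the whole second after the job is handed in: The fingers hold the guard still by its handle at 50 degrees, 5 either way, and nothing else carries it. The block lies flat, let go, its plain end within 4 mm of the bracket face, square within 4 degrees, at most 50 mm sideways from the face's middle; bystanders within 30 mm of their start (all of step 1 and value of joint guard between 0.786 and 0.96 rad and velocity of joint guard between -0.05 and 0.05 rad/s and contact force between the fingers and guard above 0.5 N and distance between the grasp point and guard_grip below 0.06 m and contact force between guard and block below 0.1 N and contact force between guard and tape below 0.1 N and contact force between guard and offcut below 0.1 N); the arm keeps its last pose, push and grip.
It fails at once if the tape measure was disturbed (moved more than 30 mm) (distance of tape from where it was at the start of the episode above 0.03 m).
It fails at once if the offcut was disturbed (moved more than 30 mm) (distance of offcut from where it was at the start of the episode above 0.03 m).
It also fails if it takes over 64 s, if anything falls off the work surface, if the arm or the gripper's body presses on something with over 40 N, if the wrist force passes 120 N, or if a joint passes its speed limit or range.

## Working session

There is one attempt and no reset: what is moved stays moved. The work goes in short steps, Python scripts to look and compute and a tool call to move; the robot and the scene stay as the last step left them, time stands still between calls to the robot, and variables do not carry over. Pictures are saved under pics/ and viewed, at most 10 in all, crops included, and the job is handed in when it is done.

Besides the shell and the picture viewer there is one more tool, called after "Request:" as name(argument=value, ...) on one line, values as JSON. servo_tool: Moves the arm, as the interface text tells. Its arguments: {"type":"object","properties":{"series":{"type":"string"},"squeeze":{"type":"number"}},"required":["series"]}

```bash
mkdir -p pics; cat > h.py <<'E'
import numpy as np, cv2
from scipy.spatial.transform import Rotation as R
from cell import robot, cams
def cam(n):
    s=robot.get_state(); d=cams.read_camera(n)
    if n=="wrist":
        T=np.eye(4);T[:3,:3]=R.from_rotvec(s["eef_rot"]).as_matrix();T[:3,3]=s["eef_pos"]
        T=T@np.array(d["tool_from_camera"])
    else:
        T=np.eye(4);T[:3,3]=d["origin"];a=np.array(d["attitude"])
        T[:3,:3]=a if a.shape==(3,3) else R.from_rotvec(a).as_matrix()
    return d["frame"],np.array(d["mtx"]),T,d
def unproj(K,T,px,z):
    p=np.linalg.inv(K)@np.array([px[0],px[1],1.]);v=T[:3,:3]@np.array([p[0],-p[1],-p[2]])
    return T[:3,3]+v*(z-T[2,3])/v[2]
def proj(K,T,X):
    p=T[:3,:3].T@(np.asarray(X,float)-T[:3,3]);q=K@np.array([p[0],-p[1],-p[2]]);return q[:2]/q[2]
E
python3 - <<'E'
from h import *
for n in ("top","side","wrist"):
    f,K,T,d=cam(n); cv2.imwrite(f"pics/{n}0.png",f)
    print(n,{k:np.round(np.array(v),3).tolist() for k,v in d.items() if k!="frame"})
    for o in ("station","block","guard","guard_grip","tape","offcut"):
        print(o,[(np.round(r["extent"]).tolist(),round(r["confidence"],2)) for r in cams.recognise(n,o)][:4])
print(robot.get_state())
E
```

```text
top {'mtx': [[425.523, 0.0, 263.248], [0.0, 425.523, 194.388], [0.0, 0.0, 1.0]], 'origin': [0.266, 0.006, 1.476], 'attitude': [0.129, -0.157, -1.569]}
station [([198.0, 144.0, 139.0, 95.0], 0.82)]
block [([362.0, 222.0, 35.0, 26.0], 0.81), ([328.0, 259.0, 31.0, 10.0], 0.74), ([285.0, 190.0, 32.0, 21.0], 0.62)]
guard [([218.0, 169.0, 39.0, 58.0], 0.77)]
guard_grip [([220.0, 167.0, 34.0, 58.0], 0.88)]
tape [([168.0, 181.0, 25.0, 23.0], 0.85)]
offcut [([352.0, 170.0, 29.0, 37.0], 0.86), ([202.0, 146.0, 136.0, 93.0], 0.27)]
side {'mtx': [[419.413, 0.0, 258.94], [0.0, 419.413, 192.219], [0.0, 0.0, 1.0]], 'origin': [0.446, 1.087, 0.715], 'attitude': [0.066, -1.553, -2.677]}
station [([207.0, 173.0, 98.0, 85.0], 0.79)]
block [([254.0, 178.0, 21.0, 24.0], 0.75), ([321.0, 159.0, 15.0, 27.0], 0.61), ([287.0, 145.0, 28.0, 22.0], 0.55)]
guard [([226.0, 196.0, 70.0, 39.0], 0.98)]
guard_grip [([225.0, 201.0, 67.0, 35.0], 0.76)]
tape [([230.0, 262.0, 24.0, 28.0], 0.94)]
offcut [([235.0, 156.0, 43.0, 13.0], 0.52)]
wrist {'mtx': [[280.46, 0.0, 253.662], [0.0, 280.46, 194.959], [0.0, 0.0, 1.0]], 'tool
[... 184 characters left out ...]
ard_grip []
tape []
offcut []
{'time': 1.05, 'q': array([-1.50450694e+00,  5.27440091e-01,  1.43268342e+00,  1.83417306e-07,
        1.18142289e+00, -1.78491538e-01]), 'dq': array([ 0.00075273,  0.00114729,  0.00080009,  0.00104363,  0.00098487,
       -0.0001968 ]), 'effort': array([-9.89939108e-04, -4.40027618e+01, -1.76990032e+01,  6.33684802e-02,
        5.05021610e-02, -3.56192324e-06]), 'eef_pos': array([ 0.15149724, -0.60633975,  0.29229054]), 'eef_rot': array([ 3.11804655e+00,  3.83536022e-01, -3.80800580e-06]), 'ft_force': array([-0.6567252 , -0.44310759, -0.45687243]), 'torque': array([-0.04691913, -0.03981123,  0.00163532]), 'grip_force': 0.0, 'gripper_width': 0.08730218478803999}
```

```bash
python3 - <<'E'
import cv2
f=cv2.imread("pics/top0.png")[125:285,150:410]
cv2.imwrite("pics/a.png",cv2.resize(f,None,fx=3,fy=3,interpolation=cv2.INTER_CUBIC))
E
```

```text
(no output)
```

View pics/a.png

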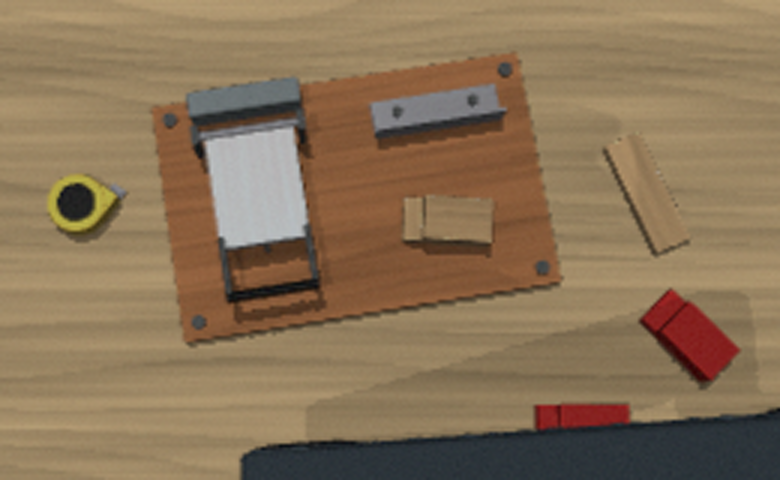

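The picture shows the board with corners at crop (152,107), (518,53), (560,283) and (187,345), the bracket at (437,112) and the guard bar at (273,293). Block candidates: the pale block on the board at (448,220), which is full-image pixel (299,198), and two red look-alikes at (690,335) and (582,415). The slat at (645,195) is the offcut. I choose the pale one, with its step on the left.

```bash
python3 - <<'E'
from h import *
from scipy.optimize import least_squares
f,K,T,d=cam("top")
c=lambda p:(np.array(p)+0.0)/3+np.array([150,125])-1/3
C=[(152,107),(518,53),(560,283),(187,345)]
W=np.array([unproj(K,T,c(p),.018)[:2] for p in C]);print("corners",W.round(3).tolist())
M=np.array([[.14,.22],[.14,-.22],[-.14,-.22],[-.14,.22]])
def rot(a):return np.array([[np.cos(a),-np.sin(a)],[np.sin(a),np.cos(a)]])
r=least_squares(lambda s:(M@rot(s[2]).T+s[:2]-W).ravel(),[.4,0,0]);print("station",r.x.round(4),r.fun.round(4))
st=r.x
S=lambda x,y:rot(st[2])@[x,y]+st[:2]
print("grip",S(-.105,.11),"stop",S(.06,-.11),"bar px",[ (proj(K,T,[*S(-.105,y),.078])-[150,125])*3 for y in(.062,.158)])
print("stop edge px",[(proj(K,T,[*S(.06,y),.063])-[150,125])*3 for y in(-.035,-.185)])
for p in[(425,196),(493,200),(490,243),(423,242)]:
  w=unproj(K,T,c(p),.058)[:2]; print("blk top",w.round(4),(rot(-st[2])@(w-st[:2])).round(4))
E
```

```text
corners [[0.657, 0.201], [0.723, -0.233], [0.447, -0.273], [0.377, 0.155]]
station [ 0.551  -0.0377  0.1559] [-0.0014  0.0008  0.0005 -0.0004 -0.0003 -0.0036  0.0012  0.0031]
grip [0.43022778 0.05464263] stop [ 0.62737865 -0.1370773 ] bar px [array([315.6638966 , 284.49143978]), array([229.27723834, 298.22096971])]
stop edge px [array([377.10139781, 130.4920001 ]), array([506.28627818, 110.64353006])]
blk top [ 0.5418 -0.1156] [-0.0212 -0.0755]
blk top [ 0.5371 -0.1928] [-0.0379 -0.151 ]
blk top [ 0.4877 -0.1881] [-0.0859 -0.1387]
blk top [ 0.489  -0.1125] [-0.0728 -0.0643]
```

```bash
cat >> h.py <<'E'
def plan(pos,phi,n,start=None):
    """rows (shift/.08, turn/pi) from the present pose to tool-down pose, tool x yaw phi"""
    s=robot.get_state();p=np.array(s["eef_pos"]);A=R.from_rotvec(s["eef_rot"])
    B=R.from_euler("z",phi)*R.from_euler("x",np.pi)
    w=(A.inv()*B).as_rotvec()
    x=A.as_matrix()[:,0];print("now",np.round(p,4),"phi",round(np.arctan2(x[1],x[0]),4),"tilt",np.round(w[:2],4),"F",np.round(s["ft_force"],1),"t",s["time"])
    dp=(np.array(pos)-p)/n; out=[]
    for i in range(n):
        M=(A*R.from_rotvec(w*i/n)).as_matrix()
        out.append(" ".join("%.3f"%v for v in [*(M.T@dp/.08),*(w/n/np.pi)]))
    for k in range(0,n,8): print("; ".join(out[k:k+8]))
E
python3 -c "
from h import *
plan([.514,-.1405,.25],1.53,16)"
```

```text
now [ 0.1515 -0.6063  0.2922] phi 0.2448 tilt [-0. -0.] F [ 0.  -0.6 -0.5] t 1.1
0.363 -0.284 0.033 -0.000 -0.000 -0.026; 0.385 -0.254 0.033 -0.000 -0.000 -0.026; 0.404 -0.223 0.033 -0.000 -0.000 -0.026; 0.420 -0.190 0.033 -0.000 -0.000 -0.026; 0.434 -0.155 0.033 -0.000 -0.000 -0.026; 0.445 -0.120 0.033 -0.000 -0.000 -0.026; 0.453 -0.084 0.033 -0.000 -0.000 -0.026; 0.459 -0.047 0.033 -0.000 -0.000 -0.026
0.461 -0.010 0.033 -0.000 -0.000 -0.026; 0.460 0.027 0.033 -0.000 -0.000 -0.026; 0.457 0.064 0.033 -0.000 -0.000 -0.026; 0.450 0.100 0.033 -0.000 -0.000 -0.026; 0.441 0.136 0.033 -0.000 -0.000 -0.026; 0.428 0.171 0.033 -0.000 -0.000 -0.026; 0.413 0.205 0.033 -0.000 -0.000 -0.026; 0.395 0.237 0.033 -0.000 -0.000 -0.026
```

Request:
servo_tool(series="0.363 -0.284 0.033 0 0 -0.026 87; 0.385 -0.254 0.033 0 0 -0.026 87; 0.404 -0.223 0.033 0 0 -0.026 87; 0.42 -0.19 0.033 0 0 -0.026 87; 0.434 -0.155 0.033 0 0 -0.026 87; 0.445 -0.12 0.033 0 0 -0.026 87; 0.453 -0.084 0.033 0 0 -0.026 87; 0.459 -0.047 0.033 0 0 -0.026 87")

```text
time: 1.9
eef_pos: [0.3324, -0.3715, 0.2713]
eef_rot: [2.827, 1.368, 0.0]
ft_force: [-0.4, 0.4, 0.6]
gripper_width: 0.087
grip_force: 0.0
```

Request:
servo_tool(series="0.461 -0.01 0.033 0 0 -0.026 87; 0.46 0.027 0.033 0 0 -0.026 87; 0.457 0.064 0.033 0 0 -0.026 87; 0.45 0.1 0.033 0 0 -0.026 87; 0.441 0.136 0.033 0 0 -0.026 87; 0.428 0.171 0.033 0 0 -0.026 87; 0.413 0.205 0.033 0 0 -0.026 87; 0.395 0.237 0.033 0 0 -0.026 87")

```text
time: 2.7
eef_pos: [0.5102, -0.1358, 0.2501]
eef_rot: [2.238, 2.204, 0.0]
ft_force: [-0.5, -1.0, -0.5]
gripper_width: 0.0869
grip_force: 0.0
```

Request:
servo_tool(series="0 0 0 0 0 0 87; 0 0 0 0 0 0 87; 0 0 0 0 0 0 87; 0 0 0 0 0 0 87; 0 0 0 0 0 0 87; 0 0 0 0 0 0 87; 0 0 0 0 0 0 87; 0 0 0 0 0 0 87")

```text
time: 3.5
eef_pos: [0.5092, -0.1373, 0.2501]
eef_rot: [2.243, 2.2, 0.0]
ft_force: [-0.6, -0.3, -0.3]
gripper_width: 0.0868
grip_force: 0.0
```

```bash
python3 - <<'E'
from h import *
f,K,T,d=cam("wrist"); cv2.imwrite("pics/w1.png",f); np.savez("w1.npz",K=K,T=T)
print([(np.round(r["extent"]).tolist(),round(r["confidence"],2)) for r in cams.recognise("wrist","block")][:4])
plan([.514,-.1405,.25],1.53,1)
E
```

```text
[([235.0, 142.0, 52.0, 96.0], 0.84)]
now [ 0.5092 -0.1371  0.25  ] phi 1.5515 tilt [0. 0.] F [0.1 0.1 1. ] t 3.6
-0.041 0.060 0.000 0.000 0.000 0.007
```

View pics/w1.png

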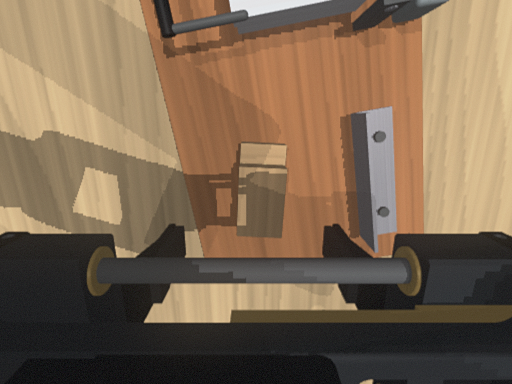

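The wrist picture shows the pale block at (235–287, 142–238) with its step at the top (143–167), and the bracket to its right at (375,180). Next is a close crop.

```bash
python3 - <<'E'
import cv2
f=cv2.imread("pics/w1.png")[100:250,215:415]
cv2.imwrite("pics/w1c.png",cv2.resize(f,None,fx=4,fy=4,interpolation=cv2.INTER_CUBIC))
from h import *
d=np.load("w1.npz");K,T=d["K"],d["T"]
st=[.551,-.0377,.1559]
Q=lambda x,y,z:[st[0]+np.cos(st[2])*x-np.sin(st[2])*y,st[1]+np.sin(st[2])*x+np.cos(st[2])*y,z]
for y in(-.035,-.185):
  for z in(.018,.063): print("face",y,z,((proj(K,T,Q(.06,y,z))-[215,100])*4).round(0))
a=-1.61;
for u,v,z in[(-28,25,58),(-28,-25,58),(50,25,58),(50,-25,58),(-50,25,38),(-50,-25,38),(50,25,18)]:
  X=np.array([.514,-.1405])+np.array([[np.cos(a),-np.sin(a)],[np.sin(a),np.cos(a)]])@np.array([u,v])/1000
  print(u,v,z,((proj(K,T,[*X,z/1000])-[215,100])*4).round(0))
E
```

```text
face -0.035 0.018 [535.  53.]
face -0.035 0.063 [596.  52.]
face -0.185 0.018 [574. 544.]
face -0.185 0.063 [633. 612.]
-28 25 58 [274. 265.]
-28 -25 58 [ 78. 261.]
50 25 58 [260. 545.]
50 -25 58 [ 78. 542.]
-50 25 38 [271. 170.]
-50 -25 38 [ 83. 166.]
50 25 18 [249. 491.]
```

View pics/w1c.png

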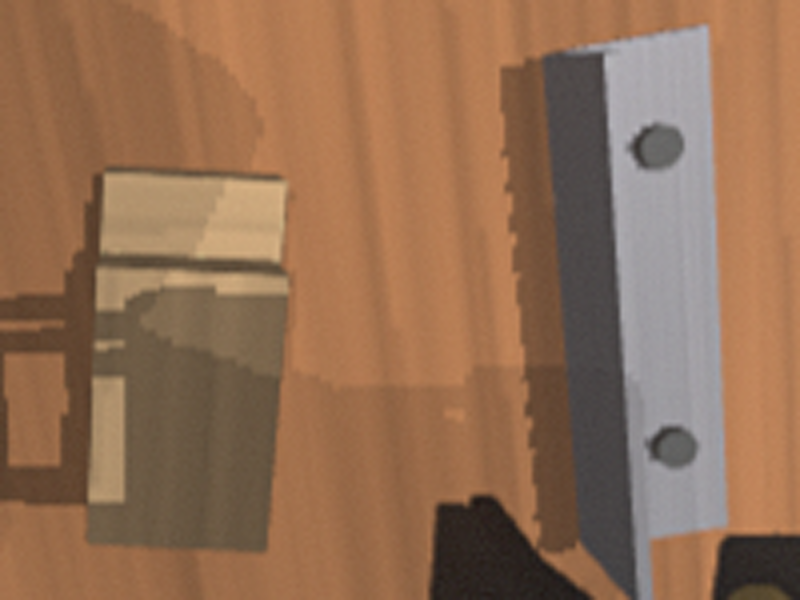

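```bash
python3 - <<'E'
from h import *
d=np.load("w1.npz");K,T=d["K"],d["T"]
u=lambda p,z:unproj(K,T,np.array(p)/4+[215,100],z)[:2]
A=[u(p,.058) for p in[(95,266),(289,272),(269,550),(87,542)]]
S=[u(p,.038) for p in[(103,169),(286,179)]]
for x in A+S: print(x.round(4))
e=(A[2]+A[3])/2;m=(A[0]+A[1])/2;s=(S[0]+S[1])/2
for n,v in(("end-m",e-m),("end-s",e-s),("cross",np.array([A[1]-A[0],A[2]-A[3]]).mean(0))): print(n,np.linalg.norm(v),np.arctan2(v[1],v[0]))
F=[u((543,62),.018),u((580,545),.018),u((605,52),.063),u((635,605),.063)]
for x in F: print("F",x.round(4))
for v in(F[1]-F[0],F[3]-F[2]): print(np.linalg.norm(v),np.arctan2(v[1],v[0])+np.pi/2)
E
```

```text
[ 0.4943 -0.113 ]
[ 0.5439 -0.1155]
[ 0.5394 -0.1929]
[ 0.4895 -0.1895]
[ 0.4962 -0.0905]
[ 0.5451 -0.0941]
end-m 0.07712747356367067 -1.6309894713067248
end-s 0.09914701689352218 -1.633017480772807
cross 0.04986729766648555 -0.058869309792622455
F [ 0.6181 -0.0655]
F [ 0.6409 -0.2116]
F [ 0.6178 -0.0629]
F [ 0.6394 -0.2089]
0.14788976855864205 0.1545140797505382
0.14761136410887396 0.14702074658549869
```

```bash
python3 -c "
from h import *
plan([.5175,-.1413,.097],1.511,8)"
```

```text
now [ 0.5092 -0.1371  0.25  ] phi 1.5515 tilt [0. 0.] F [0.1 0.1 1. ] t 3.6
-0.006 0.013 0.239 0.000 0.000 0.002; -0.006 0.013 0.239 0.000 0.000 0.002; -0.006 0.013 0.239 0.000 0.000 0.002; -0.006 0.013 0.239 0.000 0.000 0.002; -0.006 0.013 0.239 0.000 0.000 0.002; -0.006 0.013 0.239 0.000 0.000 0.002; -0.006 0.013 0.239 0.000 0.000 0.002; -0.006 0.013 0.239 0.000 0.000 0.002
```

Request:
servo_tool(series="-0.012 0.026 0.239 0 0 0.0032 87; -0.012 0.026 0.239 0 0 0.0032 87; -0.012 0.026 0.239 0 0 0.0032 87; -0.012 0.026 0.239 0 0 0.0032 87; 0 0 0.239 0 0 0 87; 0 0 0.239 0 0 0 87; 0 0 0.239 0 0 0 87; 0 0 0.239 0 0 0 87")

```text
time: 4.4
eef_pos: [0.5177, -0.1412, 0.0963]
eef_rot: [2.286, 2.155, 0.0]
ft_force: [-0.0, -0.1, 0.3]
gripper_width: 0.0869
grip_force: 0.0
```

Request:
servo_tool(series="0 0 0 0 0 0 87; 0 0 0 0 0 0 87; 0 0 0 0 0 0 40; 0 0 0 0 0 0 40; 0 0 0 0 0 0 40; 0 0 0 0 0 0 40; 0 0 0 0 0 0 40; 0 0 0 0 0 0 40", squeeze=15)

```text
time: 5.2
eef_pos: [0.5175, -0.1411, 0.0973]
eef_rot: [2.286, 2.154, 0.0]
ft_force: [-1.0, 0.8, 0.3]
gripper_width: 0.0496
grip_force: 15.0
```

```bash
python3 -c "
from h import *
print(robot.get_state()['gripper_width'],robot.get_state()['grip_force'])
plan([.5175,-.1413,.097],1.511,1)"
```

```text
0.04962314065699471 14.975583208724856
now [ 0.5175 -0.1411  0.0973] phi 1.5115 tilt [0.0002 0.0001] F [-1.   0.8  0.3] t 5.2
-0.002 0.000 0.003 0.000 0.000 0.000
```

```bash
python3 -c "
from h import *
plan([.5677,-.1464,.0973],3.295,16)"
```

```text
now [ 0.5175 -0.1411  0.0973] phi 1.5115 tilt [0.     0.0002] F [-1.   0.8  0.3] t 5.2
-0.002 0.039 -0.000 0.000 0.000 -0.035; -0.006 0.039 -0.000 0.000 0.000 -0.035; -0.010 0.038 -0.000 0.000 0.000 -0.035; -0.015 0.037 -0.000 0.000 0.000 -0.035; -0.019 0.035 -0.000 0.000 0.000 -0.035; -0.022 0.033 -0.000 0.000 0.000 -0.035; -0.026 0.030 -0.000 0.000 0.000 -0.035; -0.029 0.027 -0.000 0.000 0.000 -0.035
-0.032 0.023 -0.000 0.000 0.000 -0.035; -0.034 0.020 -0.000 0.000 0.000 -0.035; -0.036 0.016 -0.000 0.000 0.000 -0.035; -0.038 0.012 -0.000 0.000 0.000 -0.035; -0.039 0.007 -0.000 0.000 0.000 -0.035; -0.039 0.003 -0.000 0.000 0.000 -0.035; -0.039 -0.001 -0.000 0.000 0.000 -0.035; -0.039 -0.006 -0.000 0.000 0.000 -0.035
```

Request:
servo_tool(series="-0.002 0.039 -0.2 0 0 -0.0355 40; -0.006 0.039 -0.175 0 0 -0.0355 40; -0.01 0.038 0 0 0 -0.0355 40; -0.015 0.037 0 0 0 -0.0355 40; -0.019 0.035 0 0 0 -0.0355 40; -0.022 0.033 0 0 0 -0.0355 40; -0.026 0.03 0 0 0 -0.0355 40; -0.029 0.027 0 0 0 -0.0355 40")

```text
time: 6.0
eef_pos: [0.5424, -0.1436, 0.1267]
eef_rot: [-1.126, -2.932, -0.0]
ft_force: [-0.2, 0.0, -1.8]
gripper_width: 0.0498
grip_force: 15.0
```

Request:
servo_tool(series="-0.032 0.023 0 0 0 -0.0355 40; -0.034 0.02 0 0 0 -0.0355 40; -0.036 0.016 0 0 0 -0.0355 40; -0.038 0.012 0 0 0 -0.0355 40; -0.039 0.007 0 0 0 -0.0355 40; -0.039 0.003 0 0 0 -0.0355 40; -0.039 -0.001 0 0 0 -0.0355 40; -0.039 -0.006 0 0 0 -0.0355 40")

```text
time: 6.8
eef_pos: [0.5675, -0.1462, 0.1267]
eef_rot: [0.249, -3.131, -0.001]
ft_force: [-0.4, -0.4, -1.1]
gripper_width: 0.0502
grip_force: 15.0
```

Request:
servo_tool(series="0 0 0 0 0 0 40; 0 0 0 0 0 0 40; 0 0 0 0 0 0 40; 0 0 0 0 0 0 40; 0 0 0 0 0 0 40; 0 0 0 0 0 0 40; 0 0 0 0 0 0 40; 0 0 0 0 0 0 40")

```text
time: 7.6
eef_pos: [0.5677, -0.1463, 0.1271]
eef_rot: [0.242, -3.132, -0.0]
ft_force: [-0.6, 0.4, -1.3]
gripper_width: 0.05
grip_force: 15.0
```

```bash
python3 - <<'E'
from h import *
f,K,T,d=cam("wrist"); cv2.imwrite("pics/w2.png",f); np.savez("w2.npz",K=K,T=T)
print(robot.get_state()['gripper_width'])
plan([.5677,-.1464,.098],3.295,8)
E
```

```text
0.05009471328958365
now [ 0.5677 -0.1463  0.1271] phi -2.9874 tilt [ 0. -0.] F [ 0.3  1.  -1. ] t 7.65
0.000 -0.000 0.045 0.000 -0.000 0.000; 0.000 -0.000 0.045 0.000 -0.000 0.000; 0.000 -0.000 0.045 0.000 -0.000 0.000; 0.000 -0.000 0.045 0.000 -0.000 0.000; 0.000 -0.000 0.045 0.000 -0.000 0.000; 0.000 -0.000 0.045 0.000 -0.000 0.000; 0.000 -0.000 0.045 0.000 -0.000 0.000; 0.000 -0.000 0.045 0.000 -0.000 0.000
```

View pics/w2.png

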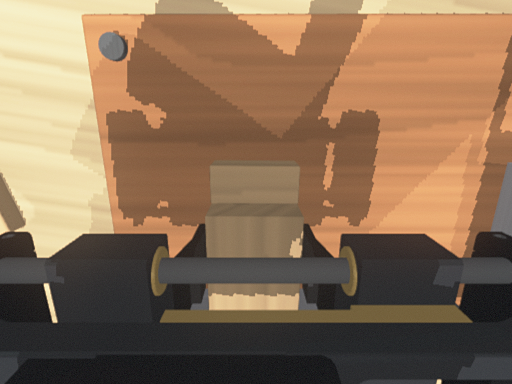

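The block is held level with its step towards the robot (205–300, 162–205), parallel to the board's edge. Next I lower it and creep towards the bracket.

Request:
servo_tool(series="0 0 0.08 0 0 0 40; 0 0 0.08 0 0 0 40; 0 0 0.08 0 0 0 40; 0 0 0.08 0 0 0 40; 0 0 0.04 0 0 0 40; 0 0 0.01 0 0 0 40; 0 0 0 0 0 0 40; 0 0 0 0 0 0 40")

```text
time: 8.45
eef_pos: [0.5679, -0.1464, 0.0975]
eef_rot: [-0.242, 3.132, -0.001]
ft_force: [0.1, 0.8, -0.2]
gripper_width: 0.0499
grip_force: 15.0
```

Request:
servo_tool(series="-0.03 0 0 0 0 0 40; -0.03 0 0 0 0 0 40; -0.03 0 0 0 0 0 40; -0.015 0 0 0 0 0 40; -0.01 0 0 0 0 0 40; 0 0 0 0 0 0 40; 0 0 0 0 0 0 40; 0 0 0 0 0 0 40")

```text
time: 9.25
eef_pos: [0.5767, -0.1449, 0.0974]
eef_rot: [0.242, -3.132, -0.0]
ft_force: [-0.0, 0.2, -0.8]
gripper_width: 0.0499
grip_force: 15.0
```

Request:
servo_tool(series="-0.01 0 0 0 0 0 40; -0.01 0 0 0 0 0 40; -0.01 0 0 0 0 0 40; 0 0 0 0 0 0 40; 0 0 0 0 0 0 40; 0 0 0 0 0 0 40; 0 0 0 0 0 0 40; 0 0 0 0 0 0 40")

```text
time: 10.05
eef_pos: [0.579, -0.1446, 0.0974]
eef_rot: [0.242, -3.132, -0.0]
ft_force: [-1.7, -1.2, -0.0]
gripper_width: 0.0504
grip_force: 15.0
```

Request:
servo_tool(series="-0.01 0 0 0 0 0 40; -0.01 0 0 0 0 0 40; 0 0 0 0 0 0 40; 0 0 0 0 0 0 40; 0 0 0 0 0 0 40; 0 0 0 0 0 0 40; 0 0 0 0 0 0 40; 0 0 0 0 0 0 40")

```text
time: 10.85
eef_pos: [0.5793, -0.1446, 0.0973]
eef_rot: [0.243, -3.129, -0.001]
ft_force: [-6.0, -2.1, 0.5]
gripper_width: 0.0501
grip_force: 15.0
```

Request:
servo_tool(series="-0.01 0 0 0 0 0 40; -0.01 0 0 0 0 0 40; 0 0 0 0 0 0 40; 0 0 0 0 0 0 40; 0 0 0 0 0 0 40; 0 0 0 0 0 0 40; 0 0 0 0 0 0 40; 0 0 0 0 0 0 40")

```text
time: 11.65
eef_pos: [0.5796, -0.1446, 0.0973]
eef_rot: [0.243, -3.125, -0.001]
ft_force: [-8.7, -5.7, 2.3]
gripper_width: 0.0498
grip_force: 15.0
```

Request:
servo_tool(series="0.015 0 0 0 0 0 40; 0.012 0 0 0 0 0 40; 0 0 0 0 0 0 40; 0 0 0 0 0 0 40; 0 0 0 0 0 0 40; 0 0 0 0 0 0 80; 0 0 0 0 0 0 80; 0 0 0 0 0 0 80")

```text
time: 12.45
eef_pos: [0.5813, -0.1443, 0.0978]
eef_rot: [-0.242, 3.13, -0.001]
ft_force: [0.5, 1.8, 0.2]
gripper_width: 0.0665
grip_force: 0.0
```

Request:
servo_tool(series="0 0 0 0 0 0 80; 0 0 0 0 0 0 80; 0 0 -0.1 0 0 0 80; 0 0 -0.3 0 0 0 80; 0 0 -0.4 0 0 0 80; 0 0 -0.4 0 0 0 80; 0 0 -0.4 0 0 0 80; 0 0 -0.4 0 0 0 80")

```text
time: 13.25
eef_pos: [0.58, -0.1442, 0.2594]
eef_rot: [-0.242, 3.132, -0.0]
ft_force: [0.4, 0.2, -0.1]
gripper_width: 0.0804
grip_force: 0.0
```

Request:
servo_tool(series="0.5 0 0 0 0 0 80; 0.5 0 0 0 0 0 80; 0 0 0 0 0 0 80; 0 0 0 0 0 0 80; 0 0 0 0 0 0 80; 0 0 0 0 0 0 80; 0 0 0 0 0 0 80; 0 0 0 0 0 0 80")

```text
time: 14.05
eef_pos: [0.5017, -0.1566, 0.2572]
eef_rot: [-0.243, 3.132, 0.0]
ft_force: [-0.3, 0.3, 0.0]
gripper_width: 0.0801
grip_force: 0.0
```

```bash
python3 - <<'E'
from h import *
f,K,T,d=cam("wrist"); cv2.imwrite("pics/w3.png",f); np.savez("w3.npz",K=K,T=T)
for o in("block","guard_grip"):print([(np.round(r["extent"]).tolist(),round(r["confidence"],2)) for r in cams.recognise("wrist",o)][:4])
print(proj(K,T,[.629,-.137,.018]))
plan([.5677,-.1464,.098],3.295,1)
E
```

```text
[([230.0, 203.0, 45.0, 86.0], 0.73), ([0.0, 2.0, 85.0, 92.0], 0.7)]
[([392.0, 150.0, 118.0, 84.0], 0.98)]
[253.77392225 273.78727494]
now [ 0.5014 -0.1566  0.2573] phi -2.987 tilt [ 0.0001 -0.0002] F [-1.   0.7  0.2] t 14.2
-0.839 -0.002 1.991 0.000 -0.000 0.000
```

View pics/w3.png

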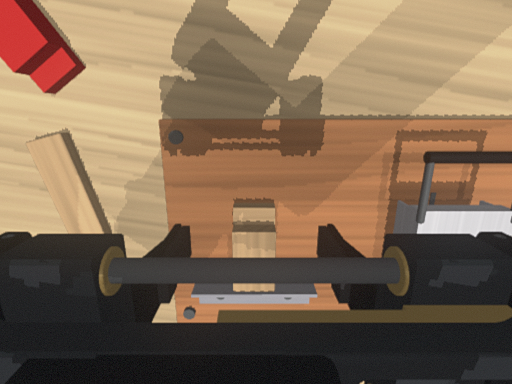

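The block's end (row 290, columns 233–275) meets the bracket edge, but the gripper partly hides the joint. I look again from a turned pose on the way to the guard.

```bash
python3 -c "
from h import *
plan([.54,-.17,.257],1.724,16)"
```

```text
now [ 0.5014 -0.1566  0.2573] phi -2.987 tilt [-0.     -0.0002] F [-1.   0.7  0.2] t 14.2
-0.028 -0.015 0.000 -0.000 -0.000 0.031; -0.030 -0.012 0.000 -0.000 -0.000 0.031; -0.031 -0.009 0.000 -0.000 -0.000 0.031; -0.031 -0.006 0.000 -0.000 -0.000 0.031; -0.032 -0.003 0.000 -0.000 -0.000 0.031; -0.032 0.000 0.000 -0.000 -0.000 0.031; -0.032 0.003 0.000 -0.000 -0.000 0.031; -0.031 0.006 0.000 -0.000 -0.000 0.031
-0.031 0.009 0.000 -0.000 -0.000 0.031; -0.029 0.012 0.000 -0.000 -0.000 0.031; -0.028 0.015 0.000 -0.000 -0.000 0.031; -0.027 0.018 0.000 -0.000 -0.000 0.031; -0.025 0.020 0.000 -0.000 -0.000 0.031; -0.023 0.023 0.000 -0.000 -0.000 0.031; -0.020 0.025 0.000 -0.000 -0.000 0.031; -0.018 0.027 0.000 -0.000 -0.000 0.031
```

Request:
servo_tool(series="-0.028 -0.015 0 0 0 0.0312 80; -0.03 -0.012 0 0 0 0.0312 80; -0.031 -0.009 0 0 0 0.0312 80; -0.031 -0.006 0 0 0 0.0312 80; -0.032 -0.003 0 0 0 0.0312 80; -0.032 0 0 0 0 0.0312 80; -0.032 0.003 0 0 0 0.0312 80; -0.031 0.006 0 0 0 0.0312 80")

```text
time: 15.0
eef_pos: [0.5207, -0.1634, 0.2574]
eef_rot: [-0.979, -2.985, -0.0]
ft_force: [-0.5, 0.3, 0.6]
gripper_width: 0.0799
grip_force: 0.0
```

Request:
servo_tool(series="-0.031 0.009 0 0 0 0.0312 60; -0.029 0.012 0 0 0 0.0312 60; -0.028 0.015 0 0 0 0.0312 60; -0.027 0.018 0 0 0 0.0312 40; -0.025 0.02 0 0 0 0.0312 40; -0.023 0.023 0 0 0 0.0312 40; -0.02 0.025 0 0 0 0.0312 40; -0.018 0.027 0 0 0 0.0312 40")

```text
time: 15.8
eef_pos: [0.54, -0.1701, 0.2573]
eef_rot: [-2.045, -2.384, 0.0]
ft_force: [-0.0, -0.1, -0.3]
gripper_width: 0.0404
grip_force: 0.0
```

Request:
servo_tool(series="0 0 0 0 0 0 40; 0 0 0 0 0 0 40; 0 0 0 0 0 0 40; 0 0 0 0 0 0 40; 0 0 0 0 0 0 40; 0 0 0 0 0 0 40; 0 0 0 0 0 0 40; 0 0 0 0 0 0 40")

```text
time: 16.6
eef_pos: [0.5399, -0.1701, 0.2575]
eef_rot: [-2.04, -2.389, 0.0]
ft_force: [0.1, -0.6, -0.0]
gripper_width: 0.0394
grip_force: 0.0
```

```bash
python3 - <<'E'
from h import *
plan([.54,-.17,.257],1.724,1)
f,K,T,d=cam("wrist"); cv2.imwrite("pics/w4.png",f); np.savez("w4.npz",K=K,T=T)
r=cams.recognise("wrist","block");print([(np.round(q["extent"]).tolist(),round(q["confidence"],2)) for q in r][:4])
c=proj(K,T,[.60,-.14,.04]);print(c)
x,y=int(min(max(c[0]-100,0),312)),int(max(c[1]-75,0));print(x,y)
cv2.imwrite("pics/w4c.png",cv2.resize(f[y:y+150,x:x+200],None,fx=4,fy=4,interpolation=cv2.INTER_CUBIC))
E
```

```text
now [ 0.5399 -0.1701  0.2575] phi 1.7278 tilt [-0.  0.] F [ 0.1 -0.6 -0. ] t 16.6
0.002 0.002 0.006 -0.000 0.000 0.001
[([8.0, 194.0, 65.0, 91.0], 0.78), ([246.0, 143.0, 96.0, 50.0], 0.77)]
[311.50292212 165.64705819]
211 90
```

View pics/w4c.png

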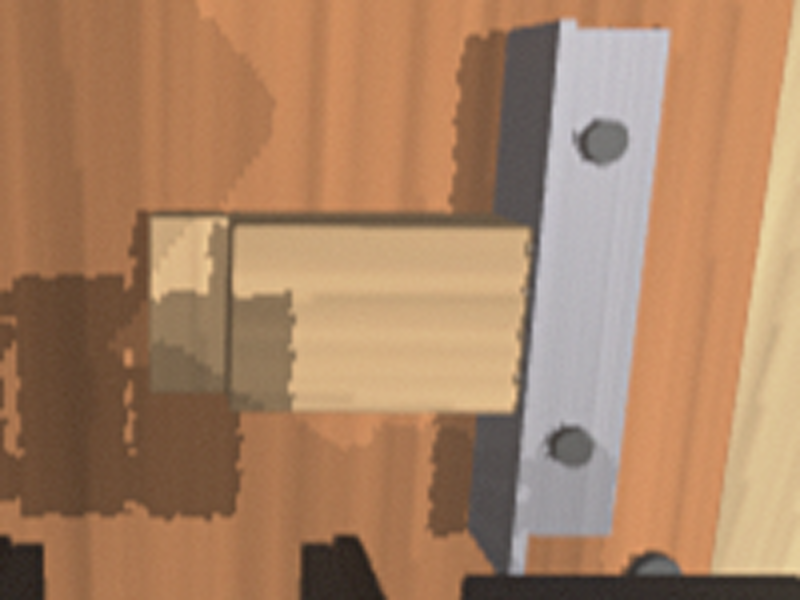

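```bash
python3 - <<'E'
from h import *
d=np.load("w4.npz");K,T=d["K"],d["T"]
u=lambda p,z:unproj(K,T,np.array(p)/4+[211,90],z)[:2]
A=[u(p,.058) for p in[(231,222),(530,228),(517,411),(231,411)]]
F=[u((561,22),.063),u((513,560),.063),u((508,38),.018),u((470,530),.018)]
e=A[2]-A[1];l=A[1]+A[2]-A[0]-A[3]
print("blk end",np.arctan2(e[1],e[0])+np.pi/2,"long",np.arctan2(l[1],l[0]),np.linalg.norm(l)/2,np.linalg.norm(e))
for a,b in((0,1),(2,3)):
  v=F[b]-F[a];n=np.array([-v[1],v[0]])/np.linalg.norm(v)
  print("face yaw",np.arctan2(v[1],v[0])+np.pi/2,"gap",[(n@(q-F[a])).round(4) for q in A[1:3]],"lat",((A[1]+A[2])/2-(F[a]+F[b])/2).round(3))
E
```

```text
blk end 0.17444831074406397 long 0.14722377012457918 0.07693666905329113 0.04887440110826127
face yaw 0.15925836448870667 gap [np.float64(-0.0016), np.float64(-0.0009)] lat [-0.001 -0.004]
face yaw 0.15911040948998512 gap [np.float64(-0.0019), np.float64(-0.0012)] lat [-0.002  0.001]
```

The block's end corners (530,228) and (518,411) lie against the bracket's edge, square within about 0.01 rad and with a gap of about 1 mm, so it is seated. Next is the guard.

```bash
python3 -c "
from h import *
plan([.432,.04,.23],1.727,8)"
```

```text
now [ 0.5399 -0.1701  0.2575] phi 1.7277 tilt [0.0001 0.    ] F [-0.   0.2 -0.1] t 16.7
0.351 -0.115 0.043 0.000 0.000 0.000; 0.351 -0.115 0.043 0.000 0.000 0.000; 0.351 -0.115 0.043 0.000 0.000 0.000; 0.351 -0.115 0.043 0.000 0.000 0.000; 0.351 -0.115 0.043 0.000 0.000 0.000; 0.351 -0.115 0.043 0.000 0.000 0.000; 0.351 -0.115 0.043 0.000 0.000 0.000; 0.351 -0.115 0.043 0.000 0.000 0.000
```

Request:
servo_tool(series="0.351 -0.115 0.043 0 0 0 40; 0.351 -0.115 0.043 0 0 0 40; 0.351 -0.115 0.043 0 0 0 40; 0.351 -0.115 0.043 0 0 0 40; 0.351 -0.115 0.043 0 0 0 40; 0.351 -0.115 0.043 0 0 0 40; 0.351 -0.115 0.043 0 0 0 40; 0.351 -0.115 0.043 0 0 0 40")

```text
time: 17.5
eef_pos: [0.4317, 0.0411, 0.23]
eef_rot: [2.041, 2.388, 0.001]
ft_force: [0.7, 0.5, 0.2]
gripper_width: 0.0398
grip_force: 0.0
```

Request:
servo_tool(series="0 0 0 0 0 0 40; 0 0 0 0 0 0 40; 0 0 0 0 0 0 40; 0 0 0 0 0 0 40; 0 0 0 0 0 0 40; 0 0 0 0 0 0 40; 0 0 0 0 0 0 40; 0 0 0 0 0 0 40")

```text
time: 18.3
eef_pos: [0.4322, 0.0401, 0.2299]
eef_rot: [-2.041, -2.388, 0.0]
ft_force: [0.4, -1.3, -1.4]
gripper_width: 0.0399
grip_force: 0.0
```

```bash
python3 - <<'E'
from h import *
plan([.432,.04,.23],1.727,1)
f,K,T,d=cam("wrist"); cv2.imwrite("pics/w5.png",f); np.savez("w5.npz",K=K,T=T)
a=.157;S=lambda x,y:[.629+np.cos(a)*(x-.06)-np.sin(a)*(y+.11),-.137+np.sin(a)*(x-.06)+np.cos(a)*(y+.11)]
for x,y in((-.105,.062),(-.105,.11),(-.105,.158),(-.05,.06)):print(x,y,np.round(S(x,y),4),proj(K,T,[*S(x,y),.078]).round(1))
E
```

```text
now [0.4322 0.0401 0.2299] phi 1.7273 tilt [-0.  0.] F [ 0.4 -1.3 -1.4] t 18.3
-0.001 -0.002 -0.001 -0.000 0.000 0.000
-0.105 0.062 [0.4391 0.0071] [255.7 234.8]
-0.105 0.11 [0.4316 0.0545] [255.8 185.4]
-0.105 0.158 [0.4241 0.1019] [255.9 130.4]
-0.05 0.06 [0.4938 0.0137] [314.  236.8]
```

View pics/w5.png

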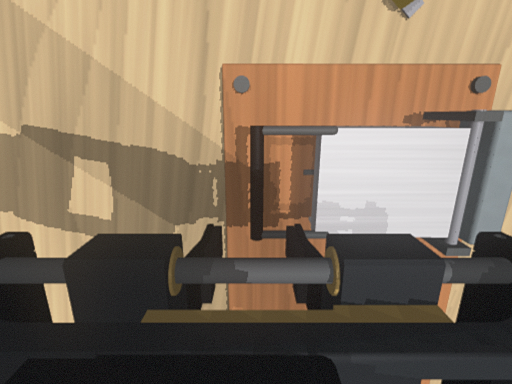

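The bar is at column 257, rows 126–238, within about 1 mm of the prediction, and the guard's edge is at column 316. I descend and grip the bar.

Request:
servo_tool(series="0.045 0.008 0.18 0 0 0 40; 0.045 0.008 0.18 0 0 0 40; 0.045 0.008 0.18 0 0 0 40; 0.045 0.008 0.18 0 0 0 40; 0 0 0.18 0 0 0 40; 0 0 0.18 0 0 0 40; 0 0 0.12 0 0 0 40; 0 0 0.06 0 0 0 40")

```text
time: 19.15
eef_pos: [0.4323, 0.0549, 0.1284]
eef_rot: [-2.04, -2.388, 0.001]
ft_force: [-0.6, -0.3, -0.5]
gripper_width: 0.0398
grip_force: 0.0
```

Request:
servo_tool(series="0 0 0 0 0 0 40; 0 0 0 0 0 0 40; 0 0 0 0 0 0 5; 0 0 0 0 0 0 5; 0 0 0 0 0 0 5; 0 0 0 0 0 0 5; 0 0 0 0 0 0 5; 0 0 0 0 0 0 5", squeeze=15)

```text
time: 19.95
eef_pos: [0.4324, 0.0549, 0.1292]
eef_rot: [2.041, 2.389, -0.0]
ft_force: [0.1, 0.3, 0.2]
gripper_width: 0.0113
grip_force: 15.0
```

```bash
python3 - <<'E'
from h import *
plan([.4326,.0547,.129],1.727,1);print(robot.get_state()["gripper_width"])
# arc: displacement of the bar per row, tool x/y/z units, 24 rows to 50 deg with eased ends
n=24;t=np.linspace(0,1,n+1);th=np.radians(50)*(t-np.sin(2*np.pi*t)/(2*np.pi))
dy=.185*np.diff(1-np.cos(th))/.08;dz=-.185*np.diff(np.sin(th))/.08
for k in range(0,n,8):print("; ".join("0 %.3f %.3f 0 0 0 5"%(a,b) for a,b in zip(dy[k:k+8],dz[k:k+8])))
E
```

```text
now [0.4324 0.0549 0.1292] phi 1.7277 tilt [0. 0.] F [0.1 0.3 0.2] t 19.95
-0.002 0.002 0.002 0.000 0.000 0.000
0.011313798998620835
0 0.000 -0.001 0 0 0 5; 0 0.000 -0.007 0 0 0 5; 0 0.000 -0.018 0 0 0 5; 0 0.001 -0.033 0 0 0 5; 0 0.002 -0.052 0 0 0 5; 0 0.005 -0.073 0 0 0 5; 0 0.009 -0.095 0 0 0 5; 0 0.017 -0.115 0 0 0 5
0 0.027 -0.132 0 0 0 5; 0 0.039 -0.145 0 0 0 5; 0 0.052 -0.153 0 0 0 5; 0 0.065 -0.154 0 0 0 5; 0 0.076 -0.149 0 0 0 5; 0 0.084 -0.138 0 0 0 5; 0 0.086 -0.123 0 0 0 5; 0 0.084 -0.106 0 0 0 5
0 0.077 -0.087 0 0 0 5; 0 0.066 -0.068 0 0 0 5; 0 0.053 -0.050 0 0 0 5; 0 0.039 -0.035 0 0 0 5; 0 0.025 -0.022 0 0 0 5; 0 0.013 -0.011 0 0 0 5; 0 0.005 -0.004 0 0 0 5; 0 0.001 -0.001 0 0 0 5
```

Request:
servo_tool(series="0 0 -0.001 0 0 0 5; 0 0 -0.007 0 0 0 5; 0 0 -0.018 0 0 0 5; 0 0.001 -0.033 0 0 0 5; 0 0.002 -0.052 0 0 0 5; 0 0.005 -0.073 0 0 0 5; 0 0.009 -0.095 0 0 0 5; 0 0.017 -0.115 0 0 0 5")

```text
time: 20.75
eef_pos: [0.4349, 0.0552, 0.1613]
eef_rot: [-2.04, -2.388, 0.001]
ft_force: [1.3, -0.7, -3.6]
gripper_width: 0.0112
grip_force: 15.0
```

Request:
servo_tool(series="0 0.027 -0.132 0 0 0 5; 0 0.039 -0.145 0 0 0 5; 0 0.052 -0.153 0 0 0 5; 0 0.065 -0.154 0 0 0 5; 0 0.076 -0.149 0 0 0 5; 0 0.084 -0.138 0 0 0 5; 0 0.086 -0.123 0 0 0 5; 0 0.084 -0.106 0 0 0 5")

```text
time: 21.55
eef_pos: [0.473, 0.0613, 0.2494]
eef_rot: [-2.037, -2.387, 0.008]
ft_force: [-3.5, -3.9, -0.6]
gripper_width: 0.0111
grip_force: 15.0
```

Request:
servo_tool(series="0 0.077 -0.087 0 0 0 5; 0 0.066 -0.068 0 0 0 5; 0 0.053 -0.05 0 0 0 5; 0 0.039 -0.035 0 0 0 5; 0 0.025 -0.022 0 0 0 5; 0 0.013 -0.011 0 0 0 5; 0 0.005 -0.004 0 0 0 5; 0 0.001 -0.001 0 0 0 5")

```text
time: 22.35
eef_pos: [0.4929, 0.0645, 0.2713]
eef_rot: [-2.034, -2.385, 0.014]
ft_force: [-7.9, -4.3, 6.2]
gripper_width: 0.0113
grip_force: 15.0
```

Request:
servo_tool(series="0 0 0 0 0 0 5; 0 0 0 0 0 0 5; 0 0 0 0 0 0 5; 0 0 0 0 0 0 5; 0 0 0 0 0 0 5; 0 0 0 0 0 0 5; 0 0 0 0 0 0 5; 0 0 0 0 0 0 5")

```text
time: 23.15
eef_pos: [0.4929, 0.0645, 0.2713]
eef_rot: [-2.034, -2.385, 0.014]
ft_force: [-7.9, -4.8, 4.4]
gripper_width: 0.0117
grip_force: 15.0
```

```bash
python3 - <<'E'
from h import *
plan([.4326,.0547,.129],1.727,1);s=robot.get_state();print(s["gripper_width"],s["grip_force"])
p=s["eef_pos"];a=.157
hx=np.array([.629,-.137])+np.array([np.cos(a)*.02-np.sin(a)*.22,np.sin(a)*.02+np.cos(a)*.22])
v=np.array([np.cos(a),np.sin(a)])@(hx-p[:2]);z=p[2]-.051-.078;print("r",np.hypot(v,z),"deg",np.degrees(np.arctan2(z,v)))
f,K,T,d=cam("wrist");g,K2,T2,_=cam("side")
b=g[130:290,190:350];cv2.imwrite("pics/e.png",np.hstack([f[:300,100:500],cv2.resize(b,(300,300),interpolation=cv2.INTER_CUBIC)]))
E
```

```text
now [0.4929 0.0645 0.2713] phi 1.7292 tilt [-0.0115  0.0007] F [-7.9 -4.8  4.4] t 23.15
-0.001 -0.743 1.787 -0.004 0.000 0.001
0.011667050182970096 14.997248500585556
r 0.18800931396018783 deg 49.170281552126255
```

View pics/e.png

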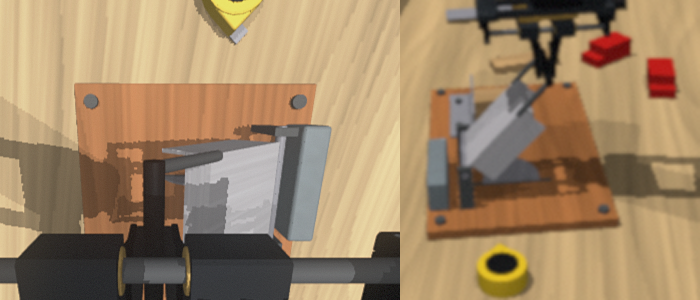

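The wrist half shows the fingers closed on the bar at (155,165) with the guard raised behind it. The side half shows the guard open, carried only by the fingers, and the tape undisturbed. From the geometry the angle is 49–50°, and the arm is still.

```bash
python3 -c "
from cell import robot
print(robot.hand_in())"
```

```text
the job is handed in; nothing more can be done
None
```

The job is handed in: I turned the block, seated its plain end on the bracket (about 1 mm gap, square within about 0.01 rad) and let it go, and the fingers are holding the guard still at 49–50° by my measurements; the judge's result was not shown.

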